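Sort the finished workpieces by material

ROBOT

A 6-joint arm with a two-finger parallel gripper is mounted at the origin on the work surface. World frame = base frame: x ahead of the robot, y to its left, z up, the work surface at z = 0. Lengths are in m, angles in rad, forces in N, time in s.
With the tool pointing down it reaches from about 0.225 to 0.875 m from the base axis. Payload 3.4 kg.
Tool frame: the origin (TCP) lies between the finger pads; the fingertips stand 19 mm ahead of it and the grasp point (between the pads) is the TCP; z points along the fingers, y is the line along which they close (so a half turn about z gives the same grasp; the last joint's range is limited). The gripper opens to 85 mm and grips with 20 to 120 N. Pads are 22 mm wide; open, the fingers measure 114 mm over their backs; the gripper's body (76 mm by 85 mm) begins 54 mm behind the grasp point. The pads swing forward as they close: fully open they stand 13 mm farther back than shut.
Start: joints at [1.15, 0.276, 1.505, -0, 1.361, -0.121], TCP at [0.17, 0.549, 0.25] pointing down, gripper open.
Joint ranges: [-2.89, 2.89], [-0.75, 2.08], [0.22, 2.7], [-1.18, 4.32], [0.11, 2.71], [-2.7, 2.7]. Speed limits (rad/s): [2.57, 2.57, 3.14, 3.14, 3.14, 3.14].

INTERFACE

Orientations are given as a unit quaternion [w, x, y, z].
In Python, from rig import get_state, imaging, ticket gives the robot as it stands. The module is installed in compiled form; this text tells all that it offers.
- The arm moves only by the shell command python3 -m inch 'ROWS' [FORCE]. ROWS is JSON, a list of rows, each an object with "claw": the opening, from -1 (shut) to 1 (fully open); "travel": the shift along the world's x, y, z in units of 200 mm (1.0 is 200 mm), a list of three; "turn": the turn about the world's z in units of 180 degrees (1.0 is 180 degrees). A call has 1 to 5 rows; each row is the pose to reach, as a shift and turn from the pose commanded when the call began, turning the shorter way round; what a row does not reach only later rows make up. A row lasts 1/10 s, in which the tool goes at most 50 mm and 8.59 degrees, less where a joint would pass 70% of its speed; a pose out of reach is approached as far as the arm can. A call with a number of a shift or a turn outside -1 to 1 is refused whole. A call with a gripper value outside its range is refused whole. The fingers move at their own pace and stop on an object; FORCE is the grip in N (left out, the last holds). Time passes only in rows, so rows that repeat a pose let the fingers close. It gives the time, the measured TCP pose, the force, the opening and the grip force at its end, in the units of the state.
- get_state(): the state, without advancing time (a new reading comes with each control period).
- imaging.get_image(name): name is "side" or "top" or "wrist"; returns the picture (420x560x3 uint8, red, green, blue); there is no depth.
- imaging.camera_params(name): a dict with "camera_matrix" (3x3 intrinsics, pixels), "cam_to_world" (4x4, takes a point from camera to world coordinates); the wrist camera has in their place "T_tool_cam" (4x4, takes a point from camera to tool coordinates, whose origin is the TCP and whose axes are the flange's). Camera axes: x right, y down, z forward; pixel columns grow to the right and rows downward; lengths in m; the calibration is good to about 2 mm. The wrist camera is an equidistant fisheye: a pixel r from the principal point sees the ray r / f radians off the axis. A picture is of the moment at which its call begins: read the wrist's pose just before it. camera_params takes no time and is no camera call.
- ticket.sign_off(): hands the job in; it is judged then, once.
The state is a dict: "clock": time; "qpos": joint angles; "qd": joint speeds; "effort": joint torques, N m; "position": TCP position; "ee_rot": TCP orientation; "contact_force": force on the tool from outside, world axes, zero at the start; "moment": the same for the moment, N m; "width": finger opening in m; "gripper_force": force on a finger pad.
Only numpy, scipy, OpenCV 4.12 (cv2) and the standard library are available. Lean on these libraries where they do the work, as an engineer would, in place of code of your own. Each camera call takes 0.05 s, during which the arm holds its last target. There are 200 camera calls.

TASK

Sort the five finished workpieces left on the blue bench into their trays: the two wooden ones into the plywood tray, the two steel ones into the red tray and the brass one into the white tray. Stand each piece upright on the tray's floor, right way up as it stands now, fully inside the rim, and let go of it; leave the two tins standing among the work, on its near and far sides, just where they are.

Things in the scene. Friction and masses are not known exactly. Their poses are not given: they have to be found in the camera images.
- pine_block: square offcut of pale pine, 34 x 34 x 46 mm tall; x and y square to its side faces. Stands upright on the bench; origin at the centre of its underside, z up along its axis. 30 g or so.
- turned_knob: turned knob of dark brown wood, round, 52 mm tall: a plain cylinder 34 mm across up to 32 mm, then a narrow groove (24 mm across at 36 mm) and a rounded head 32 mm across. Stands upright on the bench; origin at the centre of its underside, z up along its axis. 25 g or so.
- steel_bush: bright steel bush: a round tube 34 mm outside, 18 mm bore, 46 mm tall. Stands upright on the bench; origin at the centre of its underside, z up along its axis. About 0.23 kg.
- hex_nut: long hexagonal nut of dark steel, 34 mm across flats, 39 mm across corners, 46 mm tall; its x axis is square to one pair of flats, the other pairs lie 60 degrees on. Stands upright on the bench; origin at the centre of its underside, z up along its axis. About 0.36 kg.
- brass_plug: yellow brass plug, round, 48 mm tall: a flange 36 mm across and 10 mm thick below, a shank 26 mm across above it. Stands upright on the bench; origin at the centre of its underside, z up along its axis. About 0.25 kg.
- tray_wood: Pale plywood tray, for wood: open shallow tray, 140 (its x) x 110 (its y) x 15 mm high, walls and floor 4 mm thick, fixed to the bench; origin at the centre of its underside, so its inner floor is 4 mm above the origin, and the inside measures 132 x 102 mm; x along its long side, z up. Its place is shuffled with the other trays. 
- tray_red: Red plastic tray, for steel: open shallow tray, 140 (its x) x 110 (its y) x 15 mm high, walls and floor 4 mm thick, fixed to the bench; origin at the centre of its underside, so its inner floor is 4 mm above the origin, and the inside measures 132 x 102 mm; x along its long side, z up. Its place is shuffled with the other trays. 
- tray_white: White plastic tray, for brass: open shallow tray, 140 (its x) x 110 (its y) x 15 mm high, walls and floor 4 mm thick, fixed to the bench; origin at the centre of its underside, so its inner floor is 4 mm above the origin, and the inside measures 132 x 102 mm; x along its long side, z up. Its place is shuffled with the other trays. 
- tin_a: The tin on the far side of the work, to the robot's left: open tin can, 66 mm across, 60 mm tall over all, with a cardboard cross standing inside, loose and light (0.12 kg), a bystander to be left alone. Origin at the centre of its underside, z up.
- tin_b: The tin near the robot, to its right: open tin can, 66 mm across, 60 mm tall over all, with a cardboard cross standing inside, loose and light (0.12 kg), a bystander to be left alone. Origin at the centre of its underside, z up.
There are look-alikes about, which are no part of the job. Leave any pink look-alike of the pine_block alone. There is more than one size of the tray_white; the one meant has the size given above.

How it is judged:
By the outcome, as a careful person would: the job done as asked, in the order asked, and still so for the second after the job is handed in, with the robot touching nothing.
It also fails if it takes over 115 s, if anything falls off the work surface, if the arm or the gripper's body presses on something with over 40 N, if the wrist force passes 120 N, or if a joint passes its speed limit or range.

## Working session

There is one attempt and no reset: what is moved stays moved. The work goes in short steps, Python scripts to look and compute and a shell command to move; the robot and the scene stay as the last step left them, time stands still between calls to the robot, and variables do not carry over. Pictures are saved under pics/ and viewed, at most 14 in all, crops included, and the job is handed in when it is done.

```bash
mkdir -p pics; cat > h.py <<'E'
import numpy as np,cv2
from rig import get_state,imaging
def snap(n,f):
    im=imaging.get_image(n); cv2.imwrite('pics/'+f,im[:,:,::-1]); return im
def ray(n,px):
    p=imaging.camera_params(n);K=np.array(p['camera_matrix']);T=np.array(p['cam_to_world'])
    d=T[:3,:3]@np.linalg.solve(K,[px[0],px[1],1.]); return T[:3,3],d
def onz(n,px,z):
    o,d=ray(n,px); return o+d*(z-o[2])/d[2]
E
python3 - <<'E'
from h import *
s=get_state();print(s)
for n in('top','side'):
    snap(n,n+'0.png');p=imaging.camera_params(n);print(np.round(p['camera_matrix'],1),np.round(p['cam_to_world'],3))
E
```

```text
{'clock': 0.0, 'qpos': array([ 1.14998323e+00,  2.76615650e-01,  1.50614648e+00,  1.88375316e-05,
        1.36069041e+00, -1.21016935e-01]), 'qd': array([ 1.40601832e-03, -8.04921406e-04,  1.05386829e-03, -2.07428388e-06,
       -9.41413486e-04,  6.45847439e-04]), 'effort': array([-1.29354245e-03, -4.16777980e+01, -2.45799494e+01, -5.72344125e-04,
        1.14522668e-02,  1.29561283e-05]), 'position': array([0.16961708, 0.54889607, 0.24942258]), 'ee_rot': array([-2.57738975e-04,  1.49339245e-01,  9.88785581e-01, -8.93560239e-04]), 'contact_force': array([0.66171214, 0.58819354, 0.51510233]), 'moment': array([ 0.06229133, -0.05478021, -0.0136846 ]), 'gripper_force': 0.0, 'width': 0.08521515484940667}
[[455.8   0.  286.4]
 [  0.  455.8 208.1]
 [  0.    0.    1. ]] [[-0.156 -0.965  0.213  0.232]
 [-0.988  0.154 -0.026  0.023]
 [-0.008 -0.214 -0.977  1.075]
 [ 0.     0.     0.     1.   ]]
[[447.3   0.  281. ]
 [  0.  447.3 209.4]
 [  0.    0.    1. ]] [[-0.982 -0.157  0.103  0.328]
 [-0.188  0.776 -0.602  0.6  ]
 [ 0.014 -0.61  -0.792  0.808]
 [ 0.     0.     0.     1.   ]]
```

View pics/top0.png

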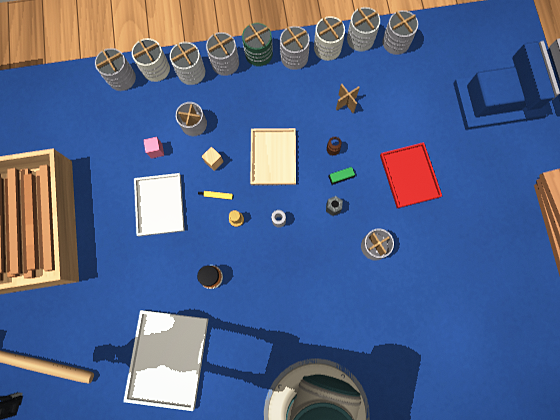

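View pics/side0.png

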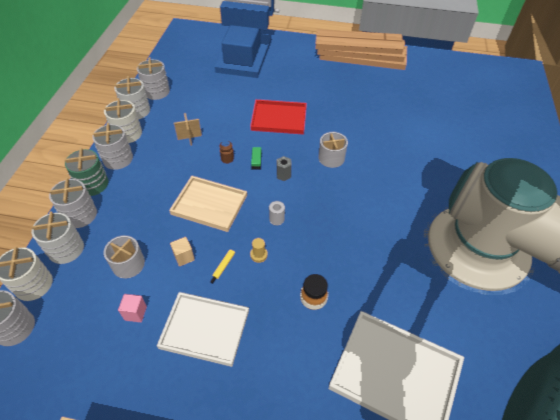

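Top view: pine block (213,158), with a pink look-alike at (153,147). Knob (334,146), with a dark jar (209,276). Brass plug (236,217), with a yellow knife (216,195). Bush (279,218) and hex nut (335,205). Red tray (411,175), wood tray (273,157), white tray (160,204), with a larger white one at (167,360). The tins are at (190,120) and (378,243), and a green block at (342,175) lies near the nut and knob. A close crop to check.

```bash
python3 - <<'E'
import cv2
im=cv2.imread('pics/top0.png')
cv2.imwrite('pics/crop0.png',cv2.resize(im[125:265,185:385],None,fx=4,fy=4,interpolation=cv2.INTER_CUBIC))
im=cv2.imread('pics/side0.png')
cv2.imwrite('pics/crop1.png',cv2.resize(im[135:275,160:360],None,fx=4,fy=4,interpolation=cv2.INTER_CUBIC))
E
```

```text
(no output)
```

View pics/crop0.png

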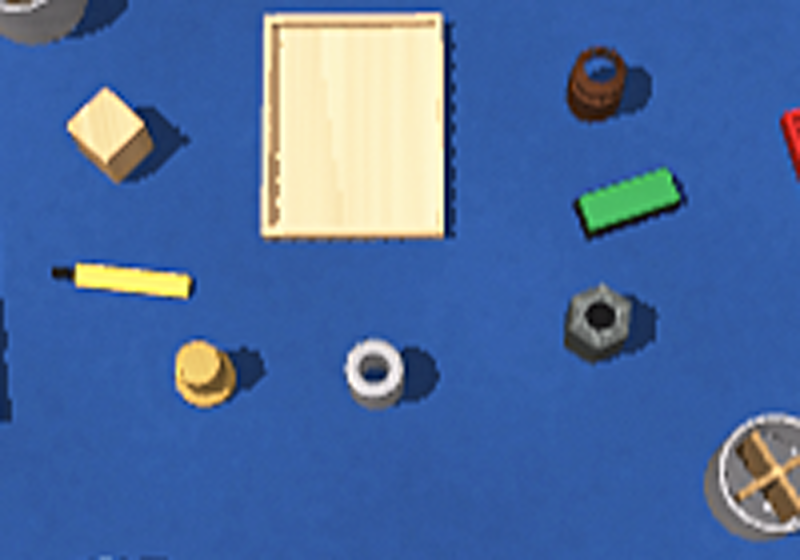

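View pics/crop1.png

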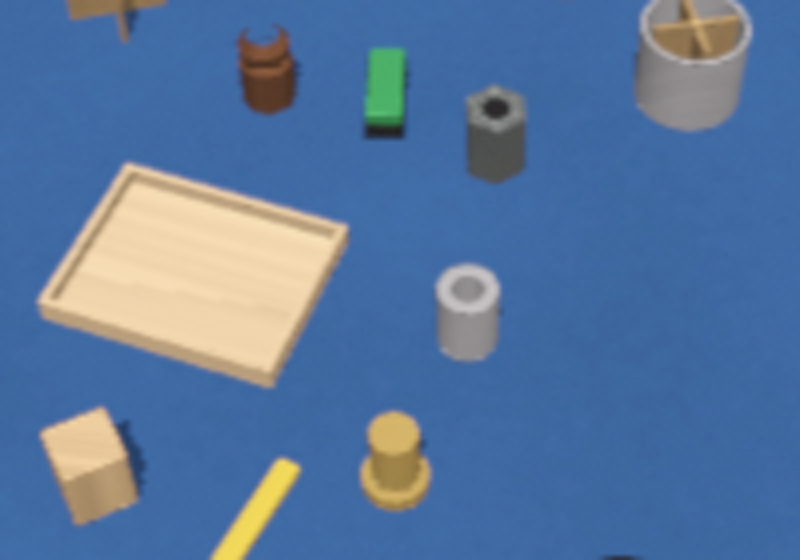

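Crop check: the blond block, the brown waisted knob, the hexagonal nut, the plain tube and the flanged brass plug are all the right pieces. Now triangulate the top-face centres from both views and the trays from their corners.

```bash
cat > m.py <<'E'
from h import *
t=lambda c:(185+c[0]/4-.375,125+c[1]/4-.375)
s=lambda c:(160+c[0]/4-.375,135+c[1]/4-.375)
def rep(n,tc,sc,h):
    a=onz('top',t(tc),h);b=onz('side',s(sc),h);print(n,a[:2].round(4),b[:2].round(4),'mean',((a+b)/2)[:2].round(4))
rep('pine',(106,127),(83,443),.046)
rep('bush',(375,368),(468,289),.046)
rep('hex',(600,316),(496,108),.046)
rep('brass',(203,363),(394,433),.048)
for n,p in(('top',t((596,121))),('side',s((268,111)))):
    o,_=ray(n,p);q=onz(n,p,0);u=(q-o)[:2];u/=np.linalg.norm(u);print('knob',n,(q[:2]+.017*u).round(4))
P=[onz('top',t(c),.046)[:2] for c in((67,127),(105,87),(146,127),(108,165))]
for i in range(4):
    d=P[(i+1)%4]-P[i];print('pine edge',np.linalg.norm(d).round(4),np.degrees(np.arctan2(d[1],d[0])).round(1))
# hex top corners
H=[onz('top',t(c),.046)[:2] for c in((569,301),(600,284),(631,296),(629,332),(600,349),(568,334))]
for i in range(6):
    d=H[(i+1)%6]-H[i];print('hex edge',np.linalg.norm(d).round(4),np.degrees(np.arctan2(d[1],d[0])).round(1))
im=cv2.imread('pics/top0.png');hsv=cv2.cvtColor(im,cv2.COLOR_BGR2HSV)
w=cv2.inRange(hsv,(0,0,170),(180,60,255));r=cv2.inRange(hsv,(0,150,90),(6,255,255))|cv2.inRange(hsv,(174,150,90),(180,255,255));wd=cv2.inRange(hsv,(8,20,150),(30,150,255))
for n,m,c in(('white',w,(160,204)),('red',r,(411,175)),('wood',wd,(273,157))):
    m=cv2.morphologyEx(m,cv2.MORPH_CLOSE,np.ones((5,5)))
    for k in cv2.findContours(m,0,2)[0]:
        if cv2.contourArea(k)>800 and cv2.pointPolygonTest(k,c,False)>0:
            Q=np.float32([onz('top',p[0],.015)[:2] for p in k])
            R=cv2.minAreaRect(Q*1000);b=cv2.boxPoints(R);e=b[1]-b[0] if np.linalg.norm(b[1]-b[0])>np.linalg.norm(b[2]-b[1]) else b[2]-b[1]
            print(n,np.round(R[0],0),np.round(R[1],0),'long axis deg',np.degrees(np.arctan2(e[1],e[0])).round(1))
for n,c,sz in(('tina',(190,116),0),('tinb',(379,241),0)): print(n,onz('top',c,.06)[:2].round(3))
for c in((574,205),(590,237),(684,197),(668,168)):print('green',onz('top',t(c),.01)[:2].round(3))
for c in((50,272),(194,295)):print('knife',onz('top',t(c),.01)[:2].round(3))
E
python3 m.py
```

```text
pine [0.6088 0.1522] [0.6094 0.1511] mean [0.6091 0.1517]
bush [0.4395 0.0169] [0.4382 0.016 ] mean [0.4389 0.0164]
hex [ 0.4493 -0.1164] [ 0.4482 -0.1191] mean [ 0.4487 -0.1177]
brass [0.4576 0.1141] [0.4568 0.1157] mean [0.4572 0.1149]
knob top [ 0.5966 -0.1495]
knob side [ 0.5989 -0.1476]
pine edge 0.0331 -50.0
pine edge 0.0356 -143.8
pine edge 0.032 128.2
pine edge 0.0345 37.8
hex edge 0.0208 -69.9
hex edge 0.0192 -121.0
hex edge 0.0214 166.4
hex edge 0.0197 111.5
hex edge 0.0203 55.1
hex edge 0.0196 -11.8
white [523. 296.] [111. 142.] long axis deg -2.2
red [ 498. -314.] [141. 114.] long axis deg 5.7
wood [599.   7.] [109. 141.] long axis deg -9.2
tina [0.712 0.188]
tinb [ 0.346 -0.197]
green [ 0.527 -0.118]
green [ 0.506 -0.124]
green [ 0.522 -0.185]
green [ 0.541 -0.179]
knife [0.536 0.201]
knife [0.508 0.117]
```

```bash
python3 -m inch '[{"claw":0.5,"travel":[0.2,-0.18,0],"turn":-0.04},{"claw":0.5,"travel":[0.4,-0.36,0],"turn":-0.08},{"claw":0.5,"travel":[0.6,-0.54,0],"turn":-0.12},{"claw":0.5,"travel":[0.78,-0.7,0],"turn":-0.16},{"claw":0.5,"travel":[0.9,-0.81,0],"turn":-0.19}]' 40
```

```text
clock: 0.6
position: [0.3511, 0.3855, 0.25]
ee_rot: [0.0, 0.436, 0.9, -0.0]
contact_force: [-0.0, 0.5, 0.7]
width: 0.064
gripper_force: 0.0
```

```bash
python3 -m inch '[{"claw":0.5,"travel":[0.2,-0.18,0],"turn":0},{"claw":0.5,"travel":[0.4,-0.36,0],"turn":0},{"claw":0.5,"travel":[0.6,-0.54,0],"turn":0},{"claw":0.5,"travel":[0.8,-0.72,0],"turn":0},{"claw":0.5,"travel":[0.9,-0.8,0],"turn":0}]'
```

```text
clock: 1.1
position: [0.5314, 0.225, 0.2499]
ee_rot: [0.0, 0.434, 0.901, -0.0]
contact_force: [0.0, -0.1, -0.5]
width: 0.0641
gripper_force: 0.0
```

```bash
python3 -m inch '[{"claw":0.5,"travel":[0.2,-0.18,-0.05],"turn":0},{"claw":0.5,"travel":[0.39,-0.365,-0.2],"turn":0},{"claw":0.5,"travel":[0.39,-0.365,-0.4],"turn":0},{"claw":0.5,"travel":[0.39,-0.365,-0.6],"turn":0},{"claw":0.5,"travel":[0.39,-0.365,-0.7],"turn":0}]'
python3 -c "
from h import *
print(get_state()['position'].round(4));snap('wrist','w1.png');p=imaging.camera_params('wrist');print(p)"
```

```text
clock: 1.6
position: [0.6055, 0.153, 0.1056]
ee_rot: [-0.003, 0.434, 0.901, -0.002]
contact_force: [-1.2, 0.1, 0.6]
width: 0.064
gripper_force: 0.0
[0.6055 0.153  0.1056]
{'camera_matrix': array([[325.1922621 ,   0.        , 282.17799561],
       [  0.        , 325.1922621 , 212.3219107 ],
       [  0.        ,   0.        ,   1.        ]]), 'T_tool_cam': array([[-4.28563113e-04, -9.59988015e-01, -2.80040761e-01,
         6.98812868e-02],
       [ 9.99998102e-01, -9.43639680e-04,  1.70446789e-03,
        -2.32600955e-04],
       [-1.90052632e-03, -2.80039499e-01,  9.59986597e-01,
        -1.22575590e-01],
       [ 0.00000000e+00,  0.00000000e+00,  0.00000000e+00,
         1.00000000e+00]])}
```

View pics/w1.png

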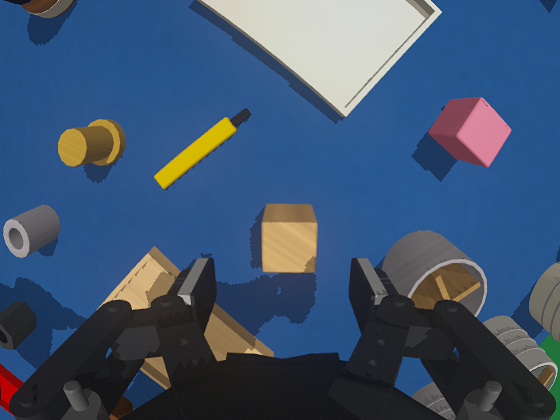

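The wrist view shows the pine block's top centred at about (289,248), square to the fingers, with the pink block off at (470,132). I'll cast that ray to refine its position.

```bash
cat >> h.py <<'E'
from scipy.spatial.transform import Rotation as Ro
def wz(px,z,s):
    p=imaging.camera_params('wrist');K=p['camera_matrix'];T=p['T_tool_cam']
    v=np.array([px[0]-K[0,2],px[1]-K[1,2]])/K[0,0];th=np.linalg.norm(v)
    d=np.r_[np.sin(th)*v/th,np.cos(th)]
    R=Ro.from_quat(np.roll(s['ee_rot'],-1)).as_matrix()
    o=s['position']+R@T[:3,3];d=R@T[:3,:3]@d
    return o+d*(z-o[2])/d[2]
E
python3 -c "
from h import *
s=get_state();print(s['position']);print(wz((289,248),.046,s).round(4))"
```

```text
[0.60406663 0.15316174 0.1034435 ]
[0.6097 0.1519 0.046 ]
```

```bash
python3 -m inch '[{"claw":0.5,"travel":[0,0,0],"turn":0},{"claw":0.5,"travel":[0,0,0],"turn":0}]'
```

```text
clock: 1.85
position: [0.6088, 0.1547, 0.1115]
ee_rot: [0.001, 0.433, 0.901, 0.001]
contact_force: [0.2, 0.2, -0.7]
width: 0.0645
gripper_force: 0.0
```

```bash
python3 -m inch '[{"claw":0.5,"travel":[0,-0.01,-0.15],"turn":0},{"claw":0.5,"travel":[0,-0.01,-0.3],"turn":0},{"claw":0.5,"travel":[0,-0.01,-0.38],"turn":0},{"claw":0.5,"travel":[0,-0.01,-0.41],"turn":0},{"claw":0.5,"travel":[0,-0.01,-0.41],"turn":0}]'
```

```text
clock: 2.35
position: [0.6085, 0.1527, 0.0292]
ee_rot: [0.001, 0.433, 0.901, 0.0]
contact_force: [-0.4, 0.0, -0.0]
width: 0.0639
gripper_force: 0.0
```

```bash
python3 -m inch '[{"claw":-0.6,"travel":[0,0,0],"turn":0},{"claw":-0.6,"travel":[0,0,0],"turn":0},{"claw":-0.6,"travel":[0,0,0],"turn":0},{"claw":-0.6,"travel":[0,0,0],"turn":0},{"claw":-0.6,"travel":[0,0,0],"turn":0}]' 40
```

```text
clock: 2.85
position: [0.6091, 0.1526, 0.0301]
ee_rot: [0.001, 0.433, 0.901, 0.001]
contact_force: [-0.5, 0.8, 6.5]
width: 0.0333
gripper_force: 40.3
```

```bash
python3 -m inch '[{"claw":-0.6,"travel":[0,0,0.12],"turn":0},{"claw":-0.6,"travel":[0,0,0.28],"turn":0},{"claw":-0.6,"travel":[0,-0.1,0.4],"turn":0.04},{"claw":-0.6,"travel":[0.03,-0.28,0.4],"turn":0.08},{"claw":-0.6,"travel":[0.05,-0.44,0.4],"turn":0.12}]'
```

```text
clock: 3.35
position: [0.6187, 0.0636, 0.11]
ee_rot: [0.002, 0.254, 0.967, 0.0]
contact_force: [1.1, 0.4, -0.1]
width: 0.0334
gripper_force: 39.7
```

```bash
python3 -m inch '[{"claw":-0.6,"travel":[0.03,-0.15,0],"turn":0.04},{"claw":-0.6,"travel":[0.05,-0.26,0],"turn":0.08},{"claw":-0.6,"travel":[0.05,-0.31,0],"turn":0.12},{"claw":-0.6,"travel":[0.05,-0.31,0],"turn":0.12},{"claw":-0.6,"travel":[0.05,-0.31,0],"turn":0.12}]'
```

```text
clock: 3.85
position: [0.6276, 0.0026, 0.1084]
ee_rot: [-0.0, 0.073, 0.997, 0.0]
contact_force: [-0.2, 1.2, -0.9]
width: 0.0334
gripper_force: 39.8
```

```bash
python3 -m inch '[{"claw":-0.6,"travel":[0,0,-0.15],"turn":0},{"claw":-0.6,"travel":[0,0,-0.28],"turn":0},{"claw":-0.6,"travel":[0,0,-0.34],"turn":0},{"claw":-0.6,"travel":[0,0,-0.365],"turn":0},{"claw":-0.6,"travel":[0,0,-0.365],"turn":0}]'
```

```text
clock: 4.35
position: [0.628, 0.003, 0.0355]
ee_rot: [0.0, 0.071, 0.997, 0.0]
contact_force: [-0.0, -0.0, 0.6]
width: 0.0335
gripper_force: 39.9
```

Down another 1.5 mm and release gently, then rise.

```bash
python3 -m inch '[{"claw":-0.6,"travel":[0,0,-0.007],"turn":0},{"claw":-0.6,"travel":[0,0,-0.007],"turn":0},{"claw":0.1,"travel":[0,0,-0.007],"turn":0},{"claw":0.1,"travel":[0,0,-0.007],"turn":0},{"claw":0.1,"travel":[0,0,-0.007],"turn":0}]'
```

```text
clock: 4.85
position: [0.628, 0.0023, 0.0342]
ee_rot: [0.0, 0.071, 0.997, 0.0]
contact_force: [0.4, 0.8, 0.2]
width: 0.0471
gripper_force: 0.0
```

```bash
python3 -m inch '[{"claw":0.1,"travel":[0,0,0.1],"turn":0},{"claw":0.1,"travel":[0,0,0.25],"turn":0},{"claw":0.5,"travel":[-0.03,-0.17,0.37],"turn":0},{"claw":0.5,"travel":[-0.08,-0.4,0.37],"turn":0},{"claw":0.5,"travel":[-0.14,-0.64,0.37],"turn":0}]'
```

```text
clock: 5.35
position: [0.6006, -0.1265, 0.1094]
ee_rot: [0.002, 0.07, 0.998, -0.0]
contact_force: [0.9, 0.1, -0.3]
width: 0.0639
gripper_force: 0.0
```

```bash
python3 -m inch '[{"claw":0.5,"travel":[-0.01,-0.11,0],"turn":0},{"claw":0.5,"travel":[-0.01,-0.11,0],"turn":0},{"claw":0.5,"travel":[-0.01,-0.11,0],"turn":0}]'
python3 -c "
from h import *
s=get_state();im=snap('wrist','w2.png');print(s['position'].round(4))
for p in [(282,255),(282,245),(282,235)]:print(wz(p,.05,s).round(4))"
```

```text
clock: 5.65
position: [0.5977, -0.1477, 0.1079]
ee_rot: [0.0, 0.072, 0.997, 0.0]
contact_force: [-0.3, 0.4, -0.5]
width: 0.0641
gripper_force: 0.0
[ 0.5977 -0.1477  0.1079]
[ 0.6069 -0.1499  0.05  ]
[ 0.6005 -0.149   0.05  ]
[ 0.5941 -0.148   0.05  ]
```

View pics/w2.png

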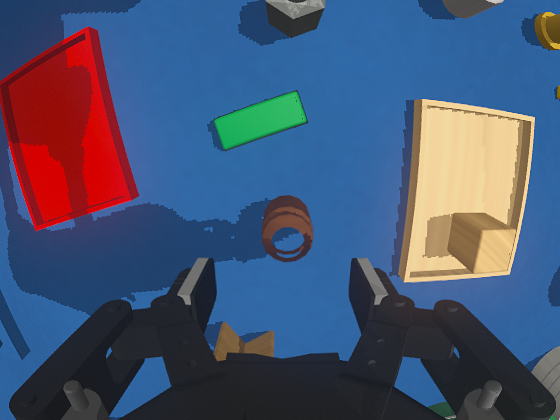

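The pine block stands upright in the plywood tray (~480,240). The knob head at (289,240) is centred between the fingers. Descending.

```bash
python3 -m inch '[{"claw":0.5,"travel":[0,-0.005,-0.15],"turn":0},{"claw":0.5,"travel":[0,-0.005,-0.3],"turn":0},{"claw":0.5,"travel":[0,-0.005,-0.39],"turn":0},{"claw":0.5,"travel":[0,-0.005,-0.42],"turn":0},{"claw":0.5,"travel":[0,-0.005,-0.42],"turn":0}]'
```

```text
clock: 6.2
position: [0.5976, -0.1471, 0.0231]
ee_rot: [-0.001, 0.07, 0.998, 0.0]
contact_force: [-0.7, -0.9, -0.0]
width: 0.0638
gripper_force: 0.0
```

```bash
python3 -m inch '[{"claw":-0.6,"travel":[0,0,0],"turn":0},{"claw":-0.6,"travel":[0,0,0],"turn":0},{"claw":-0.6,"travel":[0,0,0],"turn":0},{"claw":-0.6,"travel":[0,0,0],"turn":0},{"claw":-0.6,"travel":[0,0,0],"turn":0}]' 40
```

```text
clock: 6.7
position: [0.599, -0.1488, 0.0254]
ee_rot: [0.002, 0.071, 0.997, -0.0]
contact_force: [-0.4, 1.8, 5.8]
width: 0.0328
gripper_force: 40.4
```

```bash
python3 -m inch '[{"claw":-0.6,"travel":[0,0,0.12],"turn":0},{"claw":-0.6,"travel":[0,0,0.28],"turn":0},{"claw":-0.6,"travel":[-0.05,0.15,0.4],"turn":0},{"claw":-0.6,"travel":[-0.1,0.38,0.4],"turn":0},{"claw":-0.6,"travel":[-0.15,0.6,0.4],"turn":0}]'
```

```text
clock: 7.2
position: [0.568, -0.0281, 0.1052]
ee_rot: [0.001, 0.072, 0.997, 0.0]
contact_force: [0.1, 0.4, -0.3]
width: 0.0327
gripper_force: 39.8
```

```bash
python3 -m inch '[{"claw":-0.6,"travel":[0,0.15,0],"turn":0},{"claw":-0.6,"travel":[0,0.2,0],"turn":0},{"claw":-0.6,"travel":[0,0.2,0],"turn":0},{"claw":-0.6,"travel":[0,0.2,0],"turn":0}]'
```

```text
clock: 7.6
position: [0.5682, 0.0105, 0.1039]
ee_rot: [0.0, 0.071, 0.997, -0.0]
contact_force: [-0.4, -0.9, -0.7]
width: 0.0326
gripper_force: 39.9
```

```bash
python3 -m inch '[{"claw":-0.6,"travel":[0,0,-0.15],"turn":0},{"claw":-0.6,"travel":[0,0,-0.28],"turn":0},{"claw":-0.6,"travel":[0,0,-0.35],"turn":0},{"claw":-0.6,"travel":[0,0,-0.37],"turn":0},{"claw":-0.6,"travel":[0,0,-0.37],"turn":0}]'
```

```text
clock: 8.1
position: [0.5679, 0.0096, 0.0299]
ee_rot: [-0.0, 0.072, 0.997, -0.0]
contact_force: [0.1, 0.3, -0.7]
width: 0.0328
gripper_force: 39.9
```

```bash
python3 -m inch '[{"claw":-0.6,"travel":[0,0,-0.006],"turn":0},{"claw":-0.6,"travel":[0,0,-0.006],"turn":0},{"claw":0.1,"travel":[0,0,-0.006],"turn":0},{"claw":0.1,"travel":[0,0,-0.006],"turn":0},{"claw":0.1,"travel":[0,0,-0.006],"turn":0}]'
```

```text
clock: 8.6
position: [0.5678, 0.0113, 0.0286]
ee_rot: [-0.0, 0.071, 0.997, 0.0]
contact_force: [0.3, 0.2, 0.3]
width: 0.0471
gripper_force: 0.0
```

```bash
python3 -m inch '[{"claw":0.1,"travel":[0,0,0.12],"turn":0},{"claw":0.1,"travel":[0,0,0.3],"turn":0},{"claw":0.5,"travel":[-0.15,0.01,0.4],"turn":0},{"claw":0.5,"travel":[-0.38,0.02,0.4],"turn":0},{"claw":0.5,"travel":[-0.58,0.025,0.4],"turn":0}]'
```

```text
clock: 9.1
position: [0.4504, 0.0166, 0.1092]
ee_rot: [0.0, 0.071, 0.997, 0.0]
contact_force: [-0.2, -0.5, 0.2]
width: 0.064
gripper_force: 0.0
```

```bash
python3 -m inch '[{"claw":0.5,"travel":[-0.065,0,0],"turn":0},{"claw":0.5,"travel":[-0.065,0,0],"turn":0},{"claw":0.5,"travel":[-0.065,0,0],"turn":0}]'
python3 -c "
from h import *
s=get_state();im=snap('wrist','w3.png');print(s['position'].round(4))
print(wz((289,240),.046,s).round(4))"
```

```text
clock: 9.4
position: [0.4408, 0.0162, 0.1092]
ee_rot: [0.002, 0.071, 0.997, 0.0]
contact_force: [0.4, -0.2, -0.3]
width: 0.0641
gripper_force: 0.0
[0.4408 0.0162 0.1092]
[0.4432 0.0193 0.046 ]
```

View pics/w3.png

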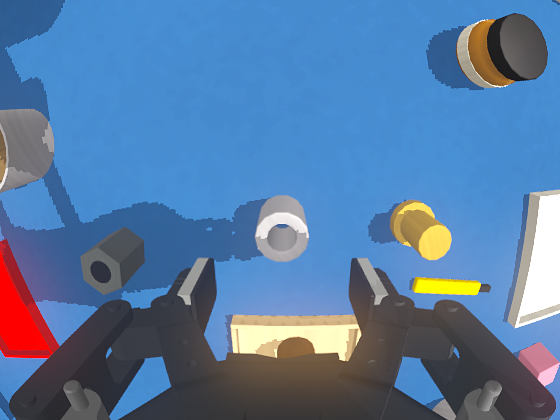

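The bush, with its top at (282,237), is centred between the pads, and the knob is in the wood tray. Descending.

```bash
python3 -m inch '[{"claw":0.5,"travel":[0,0,-0.15],"turn":0},{"claw":0.5,"travel":[0,0,-0.3],"turn":0},{"claw":0.5,"travel":[0,0,-0.37],"turn":0},{"claw":0.5,"travel":[0,0,-0.395],"turn":0},{"claw":0.5,"travel":[0,0,-0.395],"turn":0}]'
```

```text
clock: 9.95
position: [0.44, 0.0163, 0.029]
ee_rot: [-0.0, 0.071, 0.997, 0.0]
contact_force: [-0.6, -0.6, 0.0]
width: 0.0643
gripper_force: 0.0
```

```bash
python3 -m inch '[{"claw":-0.6,"travel":[0,0,0],"turn":0},{"claw":-0.6,"travel":[0,0,0],"turn":0},{"claw":-0.6,"travel":[0,0,0],"turn":0},{"claw":-0.6,"travel":[0,0,0],"turn":0},{"claw":-0.6,"travel":[0,0,0],"turn":0}]' 60
```

```text
clock: 10.45
position: [0.44, 0.0163, 0.0307]
ee_rot: [0.002, 0.071, 0.997, -0.0]
contact_force: [0.1, 0.5, 5.9]
width: 0.0322
gripper_force: 59.9
```

```bash
python3 -m inch '[{"claw":-0.6,"travel":[0,0,0.12],"turn":0},{"claw":-0.6,"travel":[0,0,0.28],"turn":0},{"claw":-0.6,"travel":[0.06,-0.15,0.42],"turn":0.02},{"claw":-0.6,"travel":[0.12,-0.38,0.45],"turn":0.05},{"claw":-0.6,"travel":[0.18,-0.6,0.45],"turn":0.08}]'
```

```text
clock: 10.95
position: [0.4758, -0.1048, 0.1214]
ee_rot: [0.002, -0.057, 0.998, -0.001]
contact_force: [0.3, 0.0, -1.8]
width: 0.032
gripper_force: 60.2
```

```bash
python3 -m inch '[{"claw":-0.6,"travel":[0.06,-0.22,0],"turn":0},{"claw":-0.6,"travel":[0.12,-0.44,0],"turn":0},{"claw":-0.6,"travel":[0.2,-0.66,0],"turn":0},{"claw":-0.6,"travel":[0.24,-0.86,0],"turn":0},{"claw":-0.6,"travel":[0.26,-1,0],"turn":0}]'
```

```text
clock: 11.45
position: [0.527, -0.3065, 0.1191]
ee_rot: [-0.0, -0.054, 0.999, -0.0]
contact_force: [1.1, 0.9, -2.8]
width: 0.032
gripper_force: 60.3
```

```bash
python3 -m inch '[{"claw":-0.6,"travel":[0,-0.04,0],"turn":0},{"claw":-0.6,"travel":[0,-0.04,0],"turn":0},{"claw":-0.6,"travel":[0,-0.04,0],"turn":0}]'
```

```text
clock: 11.75
position: [0.5259, -0.3099, 0.1191]
ee_rot: [-0.001, -0.054, 0.999, 0.001]
contact_force: [1.6, -0.2, -1.5]
width: 0.0318
gripper_force: 60.3
```

```bash
python3 -m inch '[{"claw":-0.6,"travel":[0,0,-0.18],"turn":0},{"claw":-0.6,"travel":[0,0,-0.33],"turn":0},{"claw":-0.6,"travel":[0,0,-0.4],"turn":0},{"claw":-0.6,"travel":[0,0,-0.42],"turn":0},{"claw":-0.6,"travel":[0,0,-0.42],"turn":0}]'
```

```text
clock: 12.25
position: [0.5267, -0.3104, 0.0361]
ee_rot: [-0.0, -0.055, 0.998, 0.0]
contact_force: [0.9, 0.3, -2.7]
width: 0.0316
gripper_force: 60.4
```

```bash
python3 -m inch '[{"claw":-0.6,"travel":[0,0,-0.006],"turn":0},{"claw":-0.6,"travel":[0,0,-0.006],"turn":0},{"claw":0.1,"travel":[0,0,-0.006],"turn":0},{"claw":0.1,"travel":[0,0,-0.006],"turn":0},{"claw":0.1,"travel":[0,0,-0.006],"turn":0}]'
```

```text
clock: 12.75
position: [0.5272, -0.3119, 0.035]
ee_rot: [0.0, -0.054, 0.999, -0.0]
contact_force: [-0.5, -0.2, -0.5]
width: 0.0468
gripper_force: 0.0
```

```bash
python3 -m inch '[{"claw":0.1,"travel":[0,0,0.12],"turn":0},{"claw":0.1,"travel":[0,0,0.3],"turn":0},{"claw":0.5,"travel":[-0.06,0.18,0.4],"turn":-0.02},{"claw":0.5,"travel":[-0.15,0.4,0.4],"turn":-0.05},{"claw":0.5,"travel":[-0.24,0.62,0.4],"turn":-0.08}]'
```

```text
clock: 13.25
position: [0.479, -0.1871, 0.1156]
ee_rot: [0.001, 0.074, 0.997, -0.0]
contact_force: [0.2, 0.8, 0.5]
width: 0.0643
gripper_force: 0.0
```

```bash
python3 -m inch '[{"claw":0.5,"travel":[-0.09,0.2,0],"turn":0},{"claw":0.5,"travel":[-0.15,0.35,0],"turn":0},{"claw":0.5,"travel":[-0.15,0.35,0],"turn":0},{"claw":0.5,"travel":[-0.15,0.35,0],"turn":0},{"claw":0.5,"travel":[-0.15,0.35,0],"turn":0}]'
python3 -c "
from h import *
s=get_state();im=snap('wrist','w4.png');print(s['position'].round(4))
print(wz((282,237),.046,s).round(4),wz((289,237),.046,s).round(4))"
```

```text
clock: 13.75
position: [0.45, -0.1187, 0.115]
ee_rot: [0.001, 0.071, 0.997, -0.0]
contact_force: [0.2, 1.0, 0.7]
width: 0.0643
gripper_force: 0.0
[ 0.45   -0.1187  0.115 ]
[ 0.4519 -0.1199  0.046 ] [ 0.4526 -0.1155  0.046 ]
```

View pics/w4.png

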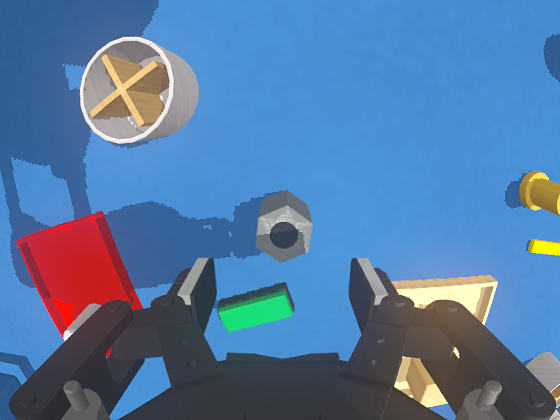

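The hex nut's top is centred at about (284,234) with its flats facing the pads. The tin at (140,90) and the green block are clear. Descending.

```bash
python3 -m inch '[{"claw":0.5,"travel":[0,0,-0.15],"turn":0},{"claw":0.5,"travel":[0,0,-0.3],"turn":0},{"claw":0.5,"travel":[0,0,-0.4],"turn":0},{"claw":0.5,"travel":[0,0,-0.425],"turn":0},{"claw":0.5,"travel":[0,0,-0.425],"turn":0}]'
```

```text
clock: 14.3
position: [0.449, -0.1183, 0.0289]
ee_rot: [-0.001, 0.072, 0.997, 0.0]
contact_force: [-0.5, -0.6, 1.2]
width: 0.064
gripper_force: 0.0
```

```bash
python3 -m inch '[{"claw":-0.6,"travel":[0,0,0],"turn":0},{"claw":-0.6,"travel":[0,0,0],"turn":0},{"claw":-0.6,"travel":[0,0,0],"turn":0},{"claw":-0.6,"travel":[0,0,0],"turn":0},{"claw":-0.6,"travel":[0,0,0],"turn":0}]' 60
```

```text
clock: 14.8
position: [0.4499, -0.1181, 0.0308]
ee_rot: [0.002, 0.071, 0.997, -0.001]
contact_force: [-0.9, -0.1, 6.4]
width: 0.0344
gripper_force: 60.4
```

```bash
python3 -m inch '[{"claw":-0.6,"travel":[0,0,0.12],"turn":0},{"claw":-0.6,"travel":[0,0,0.28],"turn":0},{"claw":-0.6,"travel":[0.05,-0.15,0.42],"turn":0.02},{"claw":-0.6,"travel":[0.09,-0.38,0.42],"turn":0.05},{"claw":-0.6,"travel":[0.09,-0.6,0.42],"turn":0.08}]'
```

```text
clock: 15.3
position: [0.4685, -0.2392, 0.115]
ee_rot: [0.002, -0.057, 0.998, -0.001]
contact_force: [0.6, -0.3, -3.5]
width: 0.0342
gripper_force: 61.0
```

```bash
python3 -m inch '[{"claw":-0.6,"travel":[0,-0.2,0],"turn":0},{"claw":-0.6,"travel":[0,-0.34,0],"turn":0},{"claw":-0.6,"travel":[0,-0.395,0],"turn":0},{"claw":-0.6,"travel":[0,-0.395,0],"turn":0},{"claw":-0.6,"travel":[0,-0.395,0],"turn":0}]'
```

```text
clock: 15.8
position: [0.4661, -0.315, 0.113]
ee_rot: [-0.001, -0.054, 0.999, 0.001]
contact_force: [-0.8, 1.1, -4.5]
width: 0.0339
gripper_force: 61.0
```

```bash
python3 -m inch '[{"claw":-0.6,"travel":[0,0,-0.16],"turn":0},{"claw":-0.6,"travel":[0,0,-0.3],"turn":0},{"claw":-0.6,"travel":[0,0,-0.37],"turn":0},{"claw":-0.6,"travel":[0,0,-0.39],"turn":0},{"claw":-0.6,"travel":[0,0,-0.39],"turn":0}]'
```

```text
clock: 16.3
position: [0.4664, -0.3144, 0.0357]
ee_rot: [-0.001, -0.055, 0.998, 0.001]
contact_force: [-1.2, -0.5, -3.2]
width: 0.0341
gripper_force: 61.1
```

```bash
python3 -m inch '[{"claw":-0.6,"travel":[0,0,-0.006],"turn":0},{"claw":-0.6,"travel":[0,0,-0.006],"turn":0},{"claw":0.1,"travel":[0,0,-0.006],"turn":0},{"claw":0.1,"travel":[0,0,-0.006],"turn":0},{"claw":0.1,"travel":[0,0,-0.006],"turn":0}]'
```

```text
clock: 16.8
position: [0.4672, -0.317, 0.0348]
ee_rot: [0.0, -0.054, 0.999, -0.0]
contact_force: [0.2, 1.3, -0.6]
width: 0.047
gripper_force: 0.0
```

```bash
python3 -m inch '[{"claw":0.1,"travel":[0,0,0.12],"turn":0},{"claw":0.1,"travel":[0,0,0.32],"turn":0},{"claw":0.4,"travel":[0,0.18,0.42],"turn":-0.02},{"claw":0.4,"travel":[0,0.42,0.42],"turn":-0.05},{"claw":0.4,"travel":[0,0.66,0.42],"turn":-0.08}]'
```

```text
clock: 17.3
position: [0.4674, -0.1842, 0.1196]
ee_rot: [0.002, 0.074, 0.997, -0.001]
contact_force: [0.9, 1.6, -0.5]
width: 0.0596
gripper_force: 0.0
```

```bash
python3 -m inch '[{"claw":0.4,"travel":[-0.01,0.24,0],"turn":0},{"claw":0.4,"travel":[-0.02,0.48,0],"turn":0},{"claw":0.4,"travel":[-0.03,0.72,0],"turn":0},{"claw":0.4,"travel":[-0.05,0.94,0],"turn":0},{"claw":0.4,"travel":[-0.05,1,0],"turn":0}]'
```

```text
clock: 17.8
position: [0.4555, 0.0188, 0.1186]
ee_rot: [-0.0, 0.07, 0.998, 0.001]
contact_force: [0.5, -0.2, -0.6]
width: 0.0597
gripper_force: 0.0
```

```bash
python3 -m inch '[{"claw":0.4,"travel":[0,0.24,0],"turn":0},{"claw":0.4,"travel":[0,0.42,0],"turn":0},{"claw":0.4,"travel":[0,0.5,0],"turn":0},{"claw":0.4,"travel":[0,0.5,0],"turn":0},{"claw":0.4,"travel":[0,0.5,0],"turn":0}]'
python3 -c "
from h import *
s=get_state();im=snap('wrist','w5.png');print(s['position'].round(4))
print(wz((282,237),.048,s).round(4),wz((289,237),.048,s).round(4))"
```

```text
clock: 18.3
position: [0.4572, 0.1147, 0.1184]
ee_rot: [0.0, 0.071, 0.997, -0.0]
contact_force: [0.5, -0.2, 0.3]
width: 0.0599
gripper_force: 0.0
[0.4572 0.1147 0.1184]
[0.4595 0.1135 0.048 ] [0.4601 0.1179 0.048 ]
```

View pics/w5.png

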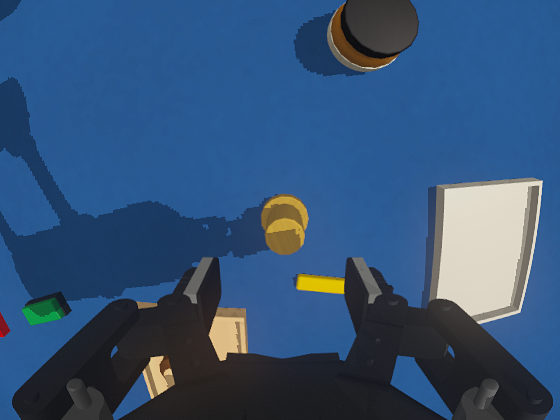

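The brass plug's top is at (285,236), centred. The knife end at (297,283) is about 50 mm ahead and clear of the fingers. I'll descend to grip the shank above the flange.

```bash
python3 -m inch '[{"claw":0.4,"travel":[0,0,-0.15],"turn":0},{"claw":0.4,"travel":[0,0,-0.3],"turn":0},{"claw":0.4,"travel":[0,0,-0.39],"turn":0},{"claw":0.4,"travel":[0,0,-0.41],"turn":0},{"claw":0.4,"travel":[0,0,-0.41],"turn":0}]'
```

```text
clock: 18.85
position: [0.4568, 0.1143, 0.036]
ee_rot: [-0.001, 0.072, 0.997, -0.0]
contact_force: [-0.5, -0.1, 0.9]
width: 0.06
gripper_force: 0.0
```

```bash
python3 -m inch '[{"claw":-0.7,"travel":[0,0,0],"turn":0},{"claw":-0.7,"travel":[0,0,0],"turn":0},{"claw":-0.7,"travel":[0,0,0],"turn":0},{"claw":-0.7,"travel":[0,0,0],"turn":0},{"claw":-0.7,"travel":[0,0,0],"turn":0}]' 60
```

```text
clock: 19.35
position: [0.4579, 0.1154, 0.0376]
ee_rot: [0.001, 0.071, 0.997, 0.0]
contact_force: [-0.2, -0.4, 7.1]
width: 0.0244
gripper_force: 58.7
```

```bash
python3 -m inch '[{"claw":-0.7,"travel":[0,0,0.12],"turn":0},{"claw":-0.7,"travel":[0,0,0.28],"turn":0},{"claw":-0.7,"travel":[0.07,0.15,0.4],"turn":0},{"claw":-0.7,"travel":[0.15,0.36,0.4],"turn":0},{"claw":-0.7,"travel":[0.23,0.57,0.4],"turn":0}]'
```

```text
clock: 19.85
position: [0.5037, 0.2306, 0.1178]
ee_rot: [0.001, 0.072, 0.997, 0.0]
contact_force: [0.1, 0.0, -2.9]
width: 0.0246
gripper_force: 59.5
```

```bash
python3 -m inch '[{"claw":-0.7,"travel":[0.07,0.2,0],"turn":0},{"claw":-0.7,"travel":[0.1,0.32,0],"turn":0},{"claw":-0.7,"travel":[0.1,0.34,0],"turn":0},{"claw":-0.7,"travel":[0.1,0.34,0],"turn":0},{"claw":-0.7,"travel":[0.1,0.34,0],"turn":0}]'
```

```text
clock: 20.35
position: [0.5218, 0.2963, 0.116]
ee_rot: [-0.001, 0.071, 0.997, -0.001]
contact_force: [-0.3, -1.0, -2.5]
width: 0.0245
gripper_force: 59.5
```

```bash
python3 -m inch '[{"claw":-0.7,"travel":[0,0,-0.16],"turn":0},{"claw":-0.7,"travel":[0,0,-0.28],"turn":0},{"claw":-0.7,"travel":[0,0,-0.35],"turn":0},{"claw":-0.7,"travel":[0,0,-0.37],"turn":0},{"claw":-0.7,"travel":[0,0,-0.37],"turn":0}]'
```

```text
clock: 20.85
position: [0.5222, 0.2959, 0.0425]
ee_rot: [-0.001, 0.072, 0.997, -0.0]
contact_force: [-0.5, 0.3, -1.9]
width: 0.024
gripper_force: 59.8
```

```bash
python3 -m inch '[{"claw":-0.7,"travel":[0,0,-0.008],"turn":0},{"claw":-0.7,"travel":[0,0,-0.008],"turn":0},{"claw":0.1,"travel":[0,0,-0.008],"turn":0},{"claw":0.1,"travel":[0,0,-0.008],"turn":0},{"claw":0.1,"travel":[0,0,-0.008],"turn":0}]'
```

```text
clock: 21.35
position: [0.5231, 0.2976, 0.041]
ee_rot: [0.0, 0.071, 0.997, 0.0]
contact_force: [-0.6, 0.7, 0.3]
width: 0.0471
gripper_force: 0.0
```

```bash
python3 -m inch '[{"claw":0.1,"travel":[0,0,0.12],"turn":0},{"claw":0.1,"travel":[0,0,0.32],"turn":0},{"claw":0.1,"travel":[0,0,0.5],"turn":0},{"claw":0.1,"travel":[-0.2,0.1,0.6],"turn":0},{"claw":0.1,"travel":[-0.4,0.2,0.65],"turn":0}]'
```

```text
clock: 21.85
position: [0.444, 0.3383, 0.1733]
ee_rot: [0.002, 0.073, 0.997, 0.002]
contact_force: [0.5, 1.3, -0.0]
width: 0.047
gripper_force: 0.0
```

```bash
python3 -m inch '[{"claw":0.1,"travel":[-0.2,0.1,0.1],"turn":0},{"claw":0.1,"travel":[-0.4,0.3,0.2],"turn":0},{"claw":0.1,"travel":[-0.5,0.5,0.2],"turn":0},{"claw":0.1,"travel":[-0.6,0.6,0.2],"turn":0},{"claw":0.1,"travel":[-0.6,0.6,0.2],"turn":0}]'
python3 -c "
from h import *
snap('top','t9.png');snap('side','s9.png')
a=cv2.imread('pics/t9.png')[60:300,100:480];cv2.imwrite('pics/t9c.png',cv2.resize(a,None,fx=2,fy=2,interpolation=2))
b=cv2.imread('pics/s9.png')[70:370,90:370];cv2.imwrite('pics/s9c.png',cv2.resize(b,None,fx=2,fy=2,interpolation=2))
for n in('top','side'):
  d=cv2.absdiff(cv2.imread('pics/%s0.png'%n),cv2.imread('pics/%s9.png'%n[0])).max(2)
  for k,c in(('a',(190,118)),('b',(379,243))) if n=='top' else (('a',(125,257)),('b',(333,149))):print(n,k,(d[c[1]-20:c[1]+20,c[0]-20:c[0]+20]>40).sum())"
```

```text
clock: 22.35
position: [0.3199, 0.4604, 0.2112]
ee_rot: [-0.0, 0.069, 0.998, 0.001]
contact_force: [0.5, 0.0, -0.3]
width: 0.0465
gripper_force: 0.0
top a 0
top b 0
side a 0
side b 103
```

View pics/t9c.png

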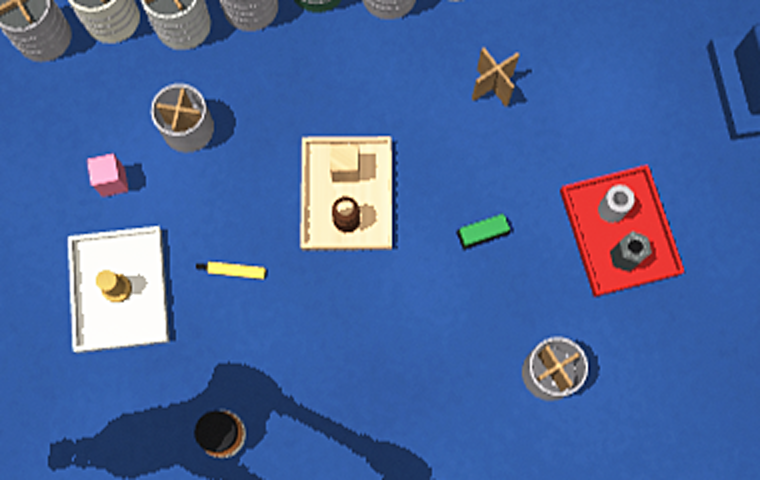

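View pics/s9c.png

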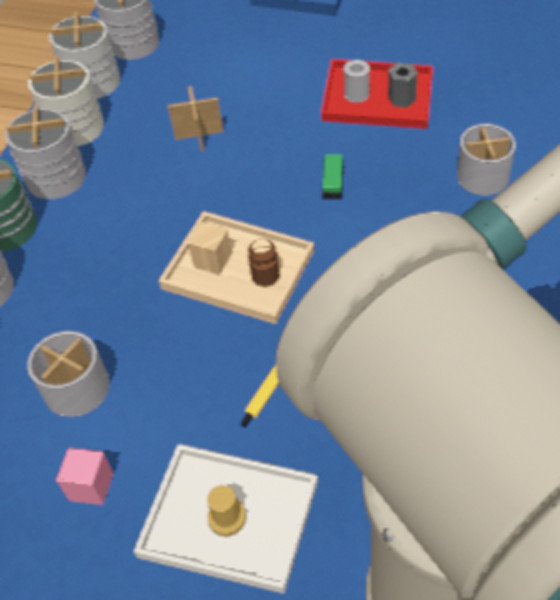

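All five pieces stand upright inside their trays in both views. In the crops they are brass (113,286), pine (345,162), knob (346,213), bush (620,200) and nut (633,248). Neither tin shows any pixel change in the top view.

```bash
python3 -c "
from rig import ticket
print(ticket.sign_off())"
```

```text
the job is handed in; nothing more can be done
None
```

I sorted all five pieces upright into their trays (wood in plywood, steel in red, brass in white), left both tins where they stood, and handed the job in at about 22 s on the robot's clock; the sign-off returned no verdict.

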